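Start a blister-pack leak test: power on, lid shut, start key

TASK

A blister pack lies ready in the leak tester on the table. With the fingers closed, first switch the tester on by pressing the raised left end of its rocker fully down (it zeroes itself with the chamber open), then push the lid down until it is fully shut, and only then press the large round start key all the way down for a moment and let it come up. Do not press the square stop key, pick up nothing, and leave the pack and everything round the tester where it lies.

Things in the scene. Friction and masses are not known exactly. Their poses are not given: they have to be found in the camera images.
- leak_tester: bench leak tester: white housing 260 mm deep (x) x 250 wide (y) x 64 high, fixed to the table. Origin: centre of its underside; x points away from the robot, from key panel to hinge, y to its left (yaw within 0.25 rad). Open chamber 124 x 208 mm at the rear; the panel before it slopes 0.17 rad down to the robot, with from left to right rocker, dark display, round key, square key, all at x = -90 mm
- power_rocker (a joint): power rocker at the left of the key panel, a black paddle 46 mm left to right x 26 mm, that tips about its middle (an axis along the tester's x). 0 = off, left end raised (17 mm above the panel); 0.38 rad = fully on, left end down. It needs about 3 N at the end and stays where it is left
- rocker_end (a point): point on the top of the rocker's left end, 17 mm left of its pivot; with the rocker off its z is the panel's outward normal; it goes down by 7 mm from off to on
- lid (a joint): lid, 240 mm wide x 150 deep, 12 mm thick: a clear window in an aluminium frame, hinged along the chamber's rear edge, part open at first. Angle in rad: 0 = closed, flat on the rim; positive = open. A stiff hinge keeps it where it is left; 1 to 4 N on the tab closes it, and it meets a hard stop at 0
- lid_hinge (a point): middle of the lid's hinge axis (119 mm behind the tester's centre, 72 mm above the table); axes as the tester's
- lid_tab (a point): middle of the top face of the lid's black front tab (74 mm wide, 22 mm deep), 168 mm from the hinge axis and 5 mm above the plane through it; its x lies in the lid towards the hinge, its z is normal to the lid (upwards when closed). With the lid closed it is 77 mm above the table and 49 mm in front of the tester's centre
- start_key (a joint): start key: the large round grey key (25 mm across, standing 10 mm proud of the panel). Travel in m: 0 = up, 0.005 = fully down; sprung, 1.5 N to begin and 4 N fully down; it moves along the normal of the sloping panel and comes back up when released
- start_top (a point): middle of the round start key's top face, 46 mm right of the tester's middle line; z is the panel's outward normal
- stop_key (a joint): stop key: the smaller square grey key (20 mm, standing 9 mm proud), 48 mm to the right of the start key. Travel in m, 0 = up, 0.005 = fully down. Not to be pressed
- test_pack: the pack under test: clear blister pack, 98 x 186 x 27 mm, lying loose in the chamber, its top 2 mm below the rim. Origin: centre of its underside
- next_pack: flat clear disc blister, 118 x 190 x 14 mm, lying to the right of the tester. Origin: centre of its underside. To be left alone
- square_cup: square white cup, 59 x 59 x 88 mm, near the tester. Origin: centre of its underside. To be left alone
- pin_bottle: white skittle-shaped bottle, 34 mm across, 84 mm high, near the tester. Origin: centre of its underside. To be left alone
- pill_bottle: white tablet bottle, 42 mm across, 72 mm high, near the tester. Origin: centre of its underside. To be left alone
- digital_caliper: caliper lying in front of the blue bag sealer, 66 x 232 x 16 mm. Origin: centre of its underside. To be left alone
- marker_red: marker pen lying at the left front, 16 x 130 x 18 mm. Origin: centre of its underside. To be left alone

How it is judged:
By the outcome, as a careful person would: the job done as asked, in the order asked, and still so for the second after the job is handed in, with the robot touching nothing.
It also fails if it takes over 53 s, if anything falls off the work surface, if the arm or the gripper's body presses on something with over 40 N, if the wrist force passes 120 N, or if a joint passes its speed limit or range.

ROBOT

A 7-joint arm with a two-finger parallel gripper is mounted at the origin on a cart in front of the work surface, level with it; the furniture and walls round the work are solid. World frame = base frame: x ahead of the robot, y to its left, z up, the work surface at z = 0. Lengths are in m, angles in rad, forces in N, time in s.
With the tool pointing down it reaches from about 0.4 to 0.875 m from the base axis. Payload 19.3 kg.
Tool frame: the origin (TCP) lies midway between the tips of the shut fingers; the grasp point (between the pads) lies 19 mm behind it; z points along the fingers, y is the line along which they close (so a half turn about z gives the same grasp; the last joint's range is limited). The gripper opens to 85 mm and grips with 20 to 120 N. Pads are 22 mm wide; open, the fingers measure 114 mm over their backs; the gripper's body (76 mm by 85 mm) begins 54 mm behind the grasp point. The pads swing forward as they close: fully open they stand 13 mm farther back than shut.
Start: joints at [1.111, 0.521, -0.036, 1.599, 0.021, 1.021, -0.113], TCP at [0.237, -0.578, 0.231] pointing down, gripper open.
Joint ranges: [-2.91, 2.91], [-0.3, 2.13], [-1.5, 1.42], [0.17, 2.43], [-1.26, 4.41], [0.16, 1.93], [-2.52, 2.52]. Speed limits (rad/s): [1.89, 1.89, 2.39, 2.39, 3.01, 3.01, 3.01].

INTERFACE

Orientations are given as [roll, pitch, yaw] about the fixed x, y, z axes, in that order (R = Rz(yaw) Ry(pitch) Rx(roll)).
In Python, from workcell import bot, camrig, telemetry gives the robot as it stands (bot), with the cameras (camrig) and the readings (telemetry).
- The arm moves only by the shell command python3 nudge.py [FORCE], which reads ROWS from standard input. ROWS is one flat JSON list of numbers that holds 1 to 5 rows one after another, with no inner brackets; each row has 7 numbers: the finger opening in m, then dx, dy, dz in fractions of the full range, 1 being 300 mm, then a rotation vector rx, ry, rz in a scale on which 1.0 is 2 rad; each row is the pose to reach, as a shift and turn from the pose commanded when the command began, along the tool's axes at that moment; what a row does not reach only later rows make up. A row lasts 1/8 s, in which the tool goes at most 0.0625 m and 0.188 rad, less where a joint would pass 70% of its speed; a pose out of reach is approached as far as the arm can. The fingers move at their own pace and stop on an object; FORCE is the grip in N (left out, the last holds). Time passes only in rows, so rows that do not move let the fingers close. It prints the time, the measured TCP pose, the force, the opening and the grip force at its end. Shift and turn numbers lie between -1 and 1, and a call with a number outside is refused. Input that does not fit is refused with a message, and nothing moves.
- telemetry.observe(): the state, without advancing time (a new reading comes with each control period).
- camrig.grab_frame(name): name is "scene" or "side" or "wrist"; returns the picture (384x512x3 uint8, blue, green, red); there is no depth.
- camrig.calibration(name): a dict with "vfov" (degrees; the focal length in pixels is half the picture's height over the tangent of half this angle, whatever the lens; pixels are square), "cx", "cy" (the principal point, pixels), "dist_coeffs" ([k1, k2, p1, p2, k3] as OpenCV has them; the pictures are not rectified), "eye" and "attitude" of the camera in the world. Camera axes: x right, y down, z forward; pixel columns grow to the right and rows downward; lengths in m; the calibration is good to about 2 mm. A picture is of the moment at which its call begins: read the wrist's pose just before it. calibration takes no time and is no camera call; for the wrist camera it gives the pose at the moment of the call.
- bot.job_done(): hands the job in; it is judged then, once.
The state is a dict: "clock": time; "qpos": joint angles; "qd": joint speeds; "joint_efforts": joint torques, N m; "position": TCP position; "tool_rot": TCP orientation; "force": force on the tool from outside, world axes, zero at the start; "moment": the same for the moment, N m; "grip_width": finger opening in m; "finger_force": force on a finger pad.
Only numpy, scipy, OpenCV 4.12 (cv2) and the standard library are available. Lean on these libraries where they do the work, as an engineer would, in place of code of your own. Each camera call takes 0.05 s, during which the arm holds its last target. There are 200 camera calls.

## Working session

There is one attempt and no reset: what is moved stays moved. The work goes in short steps, Python scripts to look and compute and a shell command to move; the robot and the scene stay as the last step left them, time stands still between calls to the robot, and variables do not carry over. Pictures are saved under pics/ and viewed, at most 10 in all, crops included, and the job is handed in when it is done.

```bash
ls; mkdir -p pics; python3 - <<'E'
from workcell import bot, camrig, telemetry
import cv2,numpy as np
for n in ["scene","side"]:
    im=camrig.grab_frame(n); cv2.imwrite(f"pics/{n}0.png",im)
    print(n,camrig.calibration(n))
s=telemetry.observe(); print(s)
E
```

```text
nudge.py
pics
workcell.py
scene {'vfov': 49.92778371363115, 'cx': 251.89375763693496, 'cy': 193.6323193268939, 'dist_coeffs': array([0.0097174, 0.       , 0.       , 0.       , 0.       ]), 'eye': array([-0.25326821,  0.92929114,  0.78424941]), 'attitude': array([-2.10581956,  0.01764298, -2.43860626])}
side {'vfov': 47.586726670601486, 'cx': 261.0649732052268, 'cy': 189.66216907299957, 'dist_coeffs': array([-0.15899825,  0.        ,  0.        ,  0.        ,  0.        ]), 'eye': array([ 0.48422292, -1.04400128,  0.94039477]), 'attitude': array([-2.25442800e+00, -1.22142254e-03, -4.56994809e-02])}
{'clock': 0.1, 'qpos': array([ 1.11078987,  0.52196136, -0.03630592,  1.59989105,  0.02122526,
        1.02110875, -0.11277923]), 'qd': array([-6.14852067e-04, -2.18205724e-03, -6.36927286e-04, -1.59954579e-03,
       -5.82717932e-05,  1.06168762e-03,  1.83571433e-04]), 'joint_efforts': array([ 6.91500813e-03, -9.28476620e+01,  1.98583290e+00, -3.70521891e+01,
        1.83310074e-02,  5.48965894e-03,  2.16068793e-04]), 'position': array([ 0.23735447, -0.57788031,  0.23080068]), 'tool_rot': array([-3.14061457e+00,  9.94818522e-05,  3.89809758e-01]), 'force': array([-0.39520855, -0.02818901,  0.47021653]), 'moment': array([-0.04957072,  0.00742898,  0.01291697]), 'finger_force': 0.0, 'grip_width': 0.08510899444457246}
```

View pics/scene0.png

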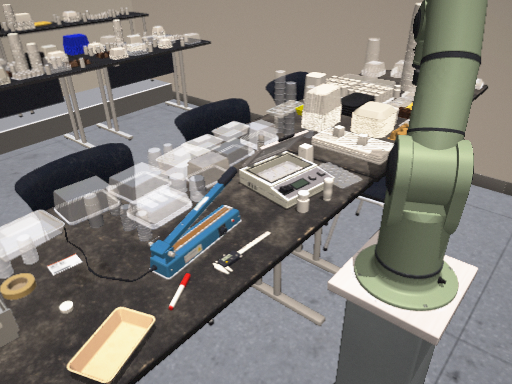

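View pics/side0.png

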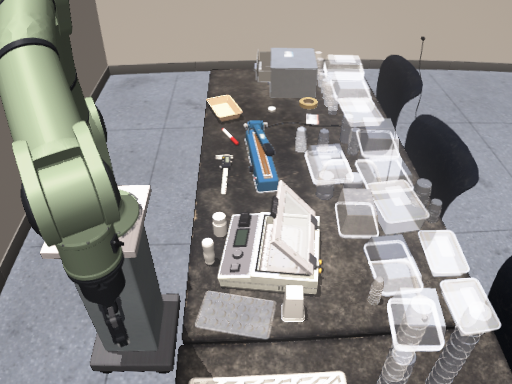

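The side picture shows the tester at about (270,250), with the lid part open, the bottles in front at (219,225) and (208,250), and the cup at (293,303). I'll enlarge it.

```bash
python3 - <<'E'
import cv2
a=cv2.imread("pics/side0.png")[180:300,205:335]; cv2.imwrite("pics/side0c.png",cv2.resize(a,None,fx=5,fy=5,interpolation=cv2.INTER_CUBIC)) 
a=cv2.imread("pics/scene0.png")[135:225,225:345]; cv2.imwrite("pics/scene0c.png",cv2.resize(a,None,fx=6,fy=6,interpolation=cv2.INTER_CUBIC)) 
E
```

```text
(no output)
```

View pics/side0c.png

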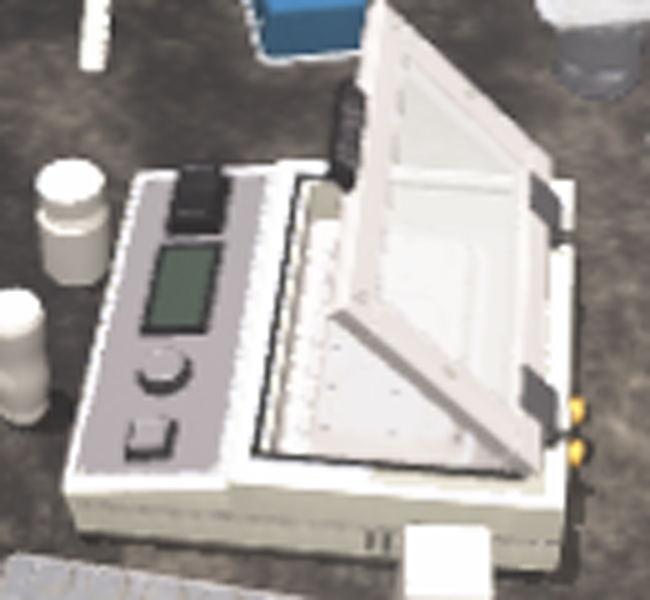

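View pics/scene0c.png

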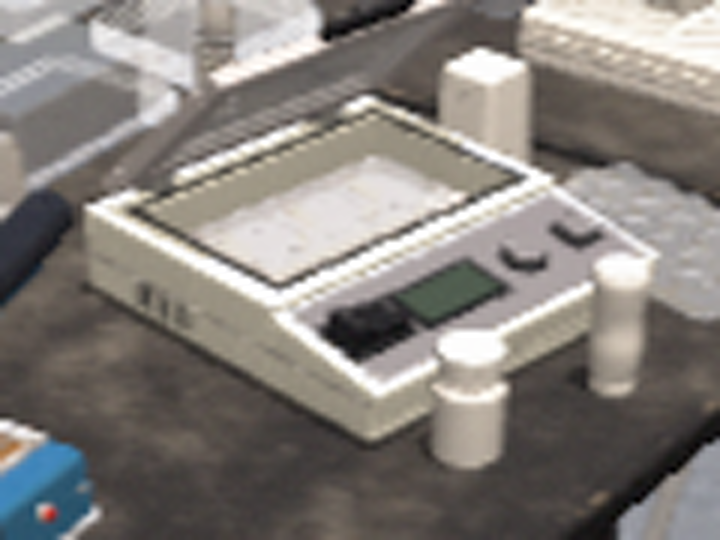

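The crops show the rocker at (200,200), display, start key at (163,362) and stop key at (152,433) in the side crop. The lid's near corner is at (335,315), its far corner at (378,2), and the tab at (347,135). The lid is open about 45-60°. Next I'll fit the pose by reprojection.

```bash
cat > h.py <<'E'
import numpy as np,cv2
from scipy.spatial.transform import Rotation as R
from scipy.optimize import least_squares
from workcell import bot, camrig, telemetry
def proj(n,P,c=None):
    c=c or camrig.calibration(n); f=192/np.tan(np.radians(c['vfov'])/2)
    Rw=R.from_euler('xyz',c['attitude']).as_matrix()
    K=np.array([[f,0,c['cx']],[0,f,c['cy']],[0,0,1.]])
    return cv2.projectPoints(np.array(P,float),cv2.Rodrigues(Rw.T)[0],-Rw.T@c['eye'],K,c['dist_coeffs'])[0][:,0]
def pts(p):
    x,y,yaw,th,z0,xb=p
    s,c=np.sin(.17),np.cos(.17)
    zf=z0-.04*np.tan(.17)
    def lid(r,w,h): return [.119-r*np.cos(th)+h*np.sin(th),w,.072+r*np.sin(th)+h*np.cos(th)]
    T=dict(start=[-.09-.01*s,-.046,z0+.01*c],stop=[-.09-.009*s,-.094,z0+.009*c],
     FRb=[-.13,-.125,0],RRb=[.13,-.125,0],FLb=[-.13,.125,0],RLb=[.13,.125,0],
     FRt=[-.13,-.125,zf],FLt=[-.13,.125,zf],RRt=[.13,-.125,.064],RLt=[.13,.125,.064],
     brk=[xb,.125,.064],lidR=lid(.157,-.12,.005),lidL=lid(.157,.12,.005),tab=lid(.168,0,.005),
     roc=[-.09-.017*s,.0,z0])
    M=R.from_euler('z',yaw).as_matrix()
    return {k:M@v+[x,y,0] for k,v in T.items()}
E
cat > fit.py <<'E'
from h import *
A=dict(start=(163,363),stop=(152,433),FRb=(77,533),RRb=(557,568),FRt=(67,490),FLt=(137,175),RLt=(573,180),lidR=(335,315),lidL=(378,2),tab=(347,135))
B=dict(start=(522,252),stop=(577,228),FLb=(372,440),RLb=(90,287),RLt=(88,207),FLt=(373,388),FRt=(655,255),brk=(275,310))
A={k:((u+.5)/5-.5+205,(v+.5)/5-.5+180) for k,(u,v) in A.items()}
B={k:((u+.5)/6-.5+225,(v+.5)/6-.5+135) for k,(u,v) in B.items()}
cs={n:camrig.calibration(n) for n in("side","scene")}
def res(p):
    P=pts(p)
    return np.concatenate([(proj(n,[P[k] for k in D],cs[n])-list(D.values())).ravel() for n,D in(("side",A),("scene",B))])
r=least_squares(res,[.6,-.2,0,.9,.055,-.04],loss='soft_l1')
print(r.x.round(4)); e=r.fun.reshape(-1,2).round(1)
for k,v in zip(list(A)+list(B),e): print(k,v)
for k in("start","stop","tab","lidR","lidL"): print(k,pts(r.x)[k].round(4))
E
python3 fit.py
sed -i 's/FRb=(77,533),RRb=(557,568),//; s/FLb=(372,440),RLb=(90,287),//' fit.py; python3 fit.py; python3 - <<'E'
from h import *
s=telemetry.observe();M=R.from_euler('xyz',s['tool_rot']).as_matrix()
T=np.array([.45,-.16,.27]); print(M.T@(T-s['position']), camrig.calibration('wrist'))
E
```

```text
[ 0.5534 -0.2005 -0.1558  0.7831  0.0487 -0.0493]
start [-0.6  0.4]
stop [-1.  -0.1]
FRt [-0.  0.]
FLt [ 0.9 -0.5]
RLt [-0.3 -0.5]
lidR [1. 0.]
lidL [0.1 1.1]
tab [-0.2  0.3]
start [ 0.5 -0.3]
stop [-0.1 -0.2]
RLt [-1.  0.]
FLt [-0.3  1.2]
FRt [-0.  -0.1]
brk [-0.  0.]
start [ 0.4556 -0.2317  0.0586]
stop [ 0.4484 -0.2792  0.0576]
tab [ 0.5568 -0.201   0.1941]
lidR [ 0.5459 -0.3208  0.1863]
lidL [ 0.5831 -0.0837  0.1863]
[ 0.35548897 -0.30576178 -0.03893565] {'vfov': 65.00895885527942, 'cx': 258.7311872144988, 'cy': 191.79094391912628, 'dist_coeffs': array([0.01928002, 0.        , 0.        , 0.        , 0.        ]), 'eye': array([ 0.31053466, -0.54949001,  0.37298642]), 'attitude': array([ 2.82547123e+00,  1.24016940e-03, -1.17964816e+00])}
```

The rows are not in the units I measure in: shifts go in shares of 300 mm and turns go in shares of 2 rad. I convert before sending: 0.22 m is 0.7333, -0.04 m is -0.1333, 0.39 rad is 0.195.

```bash
echo '[0, 0.1333, -0.1167, -0.0333, 0, 0, 0.04, 0, 0.2833, -0.25, -0.0667, 0, 0, 0.08, 0, 0.4333, -0.3833, -0.1, 0, 0, 0.12, 0, 0.5833, -0.5167, -0.1333, 0, 0, 0.16, 0, 0.7333, -0.65, -0.1333, 0, 0, 0.195]' | python3 nudge.py 40; python3 - <<'E'
from h import *
s=telemetry.observe();M=R.from_euler('xyz',s['tool_rot']).as_matrix()
print(s['qpos'],s['tool_rot'],M.T@([.42,-.2,.27]-s['position']))
E
```

```text
clock: 0.72
position: [0.3677, -0.3124, 0.2719]
tool_rot: [3.141, -0.001, -0.003]
force: [1.0, 0.0, -0.4]
grip_width: 0.0001
finger_force: 0.0
[ 0.62450705  0.24687218 -0.05198768  1.9133352   0.01530305  0.98063891
 -1.00792187] [ 3.14097363e+00 -9.34219354e-04 -2.71585409e-03] [ 0.05204231 -0.11257135  0.00187104]
```

To row units: -0.113 m is -0.3767, -0.09 m is -0.3, 0.155 rad is 0.0775.

```bash
echo '[0, 0.0667, -0.15, 0, 0, 0, 0.03, 0, 0.1333, -0.3, 0, 0, 0, 0.06, 0, 0.1667, -0.3767, 0, 0, 0, 0.0775, 0, 0.1667, -0.3767, 0, 0, 0, 0.0775]' | python3 nudge.py; python3 - <<'E'
from h import *
s=telemetry.observe();print(s['qpos'],s['tool_rot'])
c=camrig.calibration('wrist');im=camrig.grab_frame('wrist')
np.save('w1.npy',c,allow_pickle=True); cv2.imwrite('pics/w1.png',im)
cv2.imwrite('pics/w1b.png',cv2.resize(im,(800,600),interpolation=cv2.INTER_CUBIC))
print(c['eye'],c['attitude'])
E
```

```text
clock: 1.23
position: [0.4175, -0.1995, 0.2712]
tool_rot: [-3.141, 0.0, -0.152]
force: [-1.1, -1.1, -0.6]
grip_width: 0.0
finger_force: 0.0
[ 0.40848112  0.21672953 -0.10670078  1.95587965  0.02730857  0.97060445
 -1.43435436] [-3.14119050e+00  1.93831845e-04 -1.52383995e-01]
[ 0.49566468 -0.21342037  0.41339399] [ 2.82534287e+00  2.67619156e-04 -1.72179817e+00]
```

View pics/w1b.png

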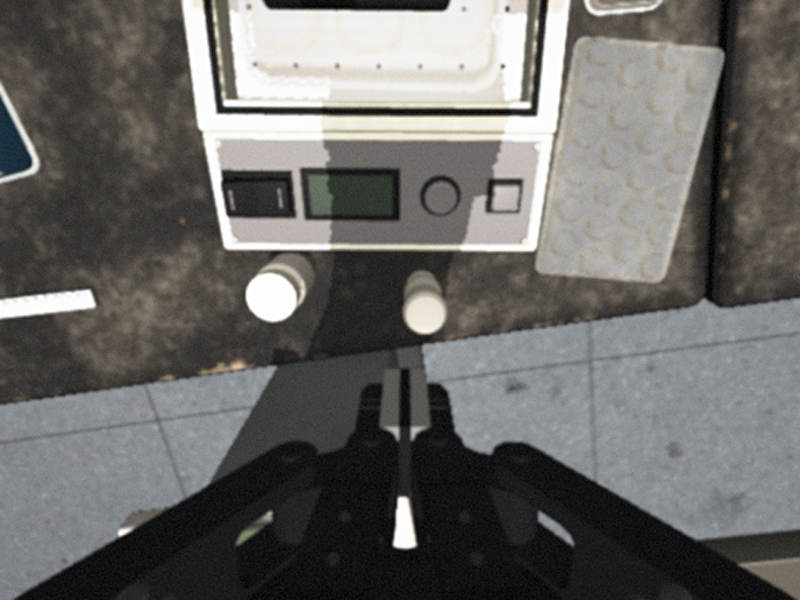

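The wrist picture (800-wide scale) shows the start key at (441,194), stop at (506,195), and the rocker frame at (222–294, 173–217). The panel corners are at (225,248) and (535,249), and the tab's front edge is centred at (357,8). The pill bottle is at (272,295) and the pin bottle at (425,310). I'll refit with these points.

```bash
cat >> fit.py <<'E'
print('--- with wrist')
C=dict(start=(441,193),stop=(507,194),FRt=(536,249),FLt=(225,248),brk=(202,131),brkR=(556,131),tabF=(358,8))
C={k:((u+.5)/1.5625-.5,(v+.5)/1.5625-.5) for k,(u,v) in C.items()}
cw=np.load('w1.npy',allow_pickle=True).item()
W={"side":A,"scene":B,"wrist":C}; cs['wrist']=cw
def ext(p):
    P=pts(p); M=R.from_euler('z',p[2]).as_matrix(); t=np.array([p[0],p[1],0])
    P['brkR']=M@[p[5],-.125,.064]+t
    th=p[3]; r,h=.179,.002
    P['tabF']=M@[.119-r*np.cos(th)+h*np.sin(th),0,.072+r*np.sin(th)+h*np.cos(th)]+t
    return P
def res2(p):
    P=ext(p)
    return np.concatenate([(proj(n,[P[k] for k in D],cs[n])-list(D.values())).ravel() for n,D in W.items()])
r2=least_squares(res2,r.x,loss='soft_l1')
print(r2.x.round(4)); e=r2.fun.reshape(-1,2).round(1)
for k,v in zip(list(A)+list(B)+list(C),e): print(k,v)
for k in("start","stop","tab"): print(k,ext(r2.x)[k].round(4))
np.save('p.npy',r2.x)
# rays of wrist pixels to given z, in tester frame
def ray(u,v,z):
    f=192/np.tan(np.radians(cw['vfov'])/2); K=np.array([[f,0,cw['cx']],[0,f,cw['cy']],[0,0,1.]])
    q=cv2.undistortPoints(np.array([[[(u+.5)/1.5625-.5,(v+.5)/1.5625-.5]]]),K,cw['dist_coeffs'])[0,0]
    d=R.from_euler('xyz',cw['attitude']).as_matrix()@[q[0],q[1],1]
    w=cw['eye']+d*(z-cw['eye'][2])/d[2]
    return w.round(4),(R.from_euler('z',-r2.x[2]).as_matrix()@(w-[r2.x[0],r2.x[1],0])).round(4)
z0=r2.x[4]
for n,u,v,z in(("rocL",222,195,z0+.003),("rocR",294,195,z0+.003),("rocmid",258,195,z0+.005),("start",441,193,z0+.01),("dispC",351,194,z0),("pill",272,297,.072),("pin",425,312,.084)): print(n,*ray(u,v,z))
E
python3 fit.py | sed -n '/---/,$p'
python3 - <<'E'
import cv2
a=cv2.imread("pics/w1.png")[100:150,130:200]; cv2.imwrite("pics/w1r.png",cv2.resize(a,None,fx=9,fy=9,interpolation=cv2.INTER_CUBIC))
E
```

```text
--- with wrist
[ 0.5533 -0.2031 -0.1502  0.7966  0.0495 -0.0463]
start [-0.5  1. ]
stop [-0.9  0.6]
FRt [0.1 0.8]
FLt [0.7 0.1]
RLt [-0.4 -0.1]
lidR [2.  0.4]
lidL [0.5 1.3]
tab [0.6 0.6]
start [ 1.  -0.9]
stop [ 0.3 -0.8]
RLt [-0.5 -0.1]
FLt [0.5 0.7]
FRt [ 0.3 -0.7]
brk [ 0.1 -0.5]
start [0.3 2.8]
stop [-0.4  1.8]
FRt [ 1.3 -3.2]
FLt [-0.7 -2.5]
brk [-2.7  0.1]
brkR [0.8 0.1]
tabF [-1.   0.2]
start [ 0.4558 -0.2349  0.0594]
stop [ 0.4488 -0.2823  0.0584]
tab [ 0.5584 -0.2039  0.1956]
rocL [ 0.4813 -0.0728  0.0525] [-0.0908  0.118   0.0525]
rocR [ 0.4733 -0.126   0.0525] [-0.0907  0.0642  0.0525]
rocmid [ 0.4774 -0.1     0.0545] [-0.0905  0.0906  0.0545]
start [ 0.459  -0.2349  0.0595] [-0.0886 -0.0455  0.0595]
dispC [ 0.4674 -0.168   0.0495] [-0.0902  0.0218  0.0495]
pill [ 0.4027 -0.0973  0.072 ] [-0.1648  0.0821  0.072 ]
pin [ 0.3775 -0.2107  0.084 ] [-0.1727 -0.0338  0.084 ]
```

View pics/w1r.png

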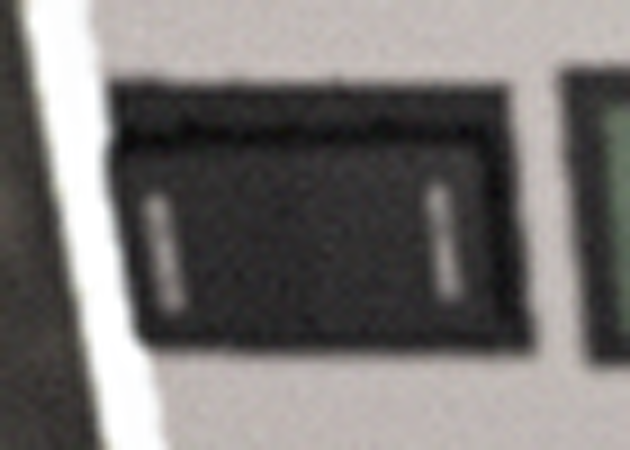

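```bash
sed -i 's/FRt=([0-9]*,[0-9]*),\?//g; s/FLt=([0-9]*,[0-9]*),\?//g' fit.py; cat >> fit.py <<'E'
def u(a,b): return ((130+(a+.5)/9)*1.5625,(100+(b+.5)/9)*1.5625)
print('Lmark',*ray(*u(165,250),z0+.016),'Rmark',*ray(*u(447,242),z0+.004))
E
python3 fit.py | sed -n '/---/,$p'
```

```text
--- with wrist
[ 0.5551 -0.2035 -0.1503  0.7854  0.0488 -0.0481]
start [0.1 1.3]
stop [-0.2  0.9]
RLt [0.2 0. ]
lidR [2.2 0.8]
lidL [0.6 1.6]
tab [0.7 1. ]
start [ 0.6 -0.9]
stop [-0.  -0.8]
RLt [-0.8 -0.2]
brk [ 0.1 -0.5]
start [0.4 1.1]
stop [-0.3  0.2]
brk [-2.6  0.1]
brkR [0.9 0.1]
tabF [-0.6  0.2]
start [ 0.4576 -0.2352  0.0587]
stop [ 0.4505 -0.2827  0.0577]
tab [ 0.5588 -0.204   0.1943]
rocL [ 0.4812 -0.0726  0.0518] [-0.0927  0.1184  0.0518]
rocR [ 0.4733 -0.1259  0.0518] [-0.0925  0.0645  0.0518]
rocmid [ 0.4774 -0.0998  0.0538] [-0.0924  0.0908  0.0538]
start [ 0.4589 -0.2349  0.0588] [-0.0904 -0.0455  0.0588]
dispC [ 0.4674 -0.168   0.0488] [-0.0921  0.022   0.0488]
pill [ 0.4027 -0.0973  0.072 ] [-0.1666  0.0822  0.072 ]
pin [ 0.3775 -0.2107  0.084 ] [-0.1745 -0.0338  0.084 ]
Lmark [ 0.4774 -0.0837  0.0648] [-0.0947  0.1067  0.0648] Rmark [ 0.4724 -0.1158  0.0528] [-0.0949  0.0743  0.0528]
```

```bash
cat > d.py <<'E'
import sys
from h import *
# d.py x y z tilt yaw : shift in tool axes and rotvec to world target
x,y,z,t,yaw=map(float,sys.argv[1:6])
s=telemetry.observe();M=R.from_euler('xyz',s['tool_rot'])
G=R.from_euler('z',yaw)*R.from_euler('x',np.pi)*R.from_euler('y',t)
print(M.inv().apply(np.array([x,y,z])-s['position']).round(4),(M.inv()*G).as_rotvec().round(3),'force',s['force'].round(1))
E
python3 d.py .473 -.0785 .105 .17 -.15
```

```text
[ 0.0367 -0.1295  0.1662] [ 0.     0.17  -0.004] force [-0.5 -0.6  0.1]
```

To row units: 0.15 m is 0.5, -0.13 m is -0.4333, 0.17 rad is 0.085.

```bash
echo '[0, 0.05, -0.1667, 0.0667, 0, 0.03, 0, 0, 0.1, -0.3333, 0.1333, 0, 0.06, 0, 0, 0.1233, -0.4333, 0.2667, 0, 0.085, 0, 0, 0.1233, -0.4333, 0.4333, 0, 0.085, 0, 0, 0.1233, -0.4333, 0.5, 0, 0.085, 0]' | python3 nudge.py; python3 d.py .479 -.0785 .07 .17 -.15; python3 - <<'E'
from h import *
a=camrig.grab_frame('side')[180:280,205:335]; b=camrig.grab_frame('wrist')[60:260,100:360]
cv2.imwrite('pics/r1.png',np.vstack([cv2.resize(a,(780,600))[:, :390*2][60:360],cv2.resize(b,(780,600))[:300]]))
E
```

```text
clock: 1.9
position: [0.4722, -0.0791, 0.119]
tool_rot: [3.141, -0.167, -0.155]
force: [0.1, 0.1, 0.6]
grip_width: 0.0001
finger_force: 0.0
[-0.0016 -0.0017  0.0494] [ 0.002  0.003 -0.005] force [0.1 0.1 0.6]
```

View pics/r1.png

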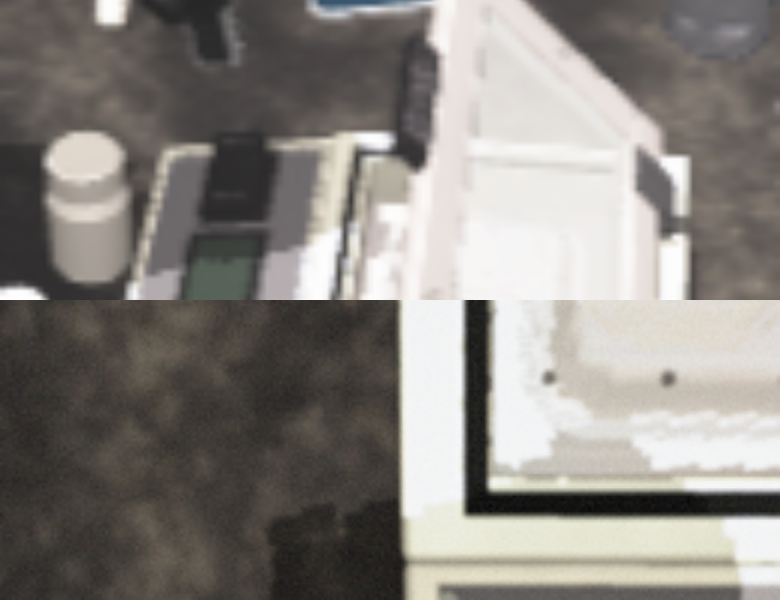

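The tip hangs above the rocker and the lid is untouched. I'll descend with force feedback.

To row units: 0.047 m is 0.1567, 0.042 m is 0.14.

```bash
for i in 1; do echo '[0, 0, 0, 0.1, 0, 0, 0, 0, 0, 0, 0.14, 0, 0, 0, 0, 0, 0, 0.1567, 0, 0, 0]' | python3 nudge.py; done; echo '[0, 0, 0, 0.0133, 0, 0, 0, 0, 0, 0, 0.0133, 0, 0, 0]' | python3 nudge.py
```

```text
clock: 2.38
position: [0.4815, -0.0801, 0.0751]
tool_rot: [3.141, -0.17, -0.156]
force: [0.0, 0.7, 0.2]
grip_width: 0.0003
finger_force: 0.0
clock: 2.62
position: [0.4822, -0.0798, 0.0714]
tool_rot: [-3.142, -0.17, -0.155]
force: [-0.4, 0.1, 0.3]
grip_width: -0.0
finger_force: 0.0
```

To row units: 0.003 m is 0.01.

```bash
echo '[0, 0, 0, 0.01, 0, 0, 0, 0, 0, 0, 0.01, 0, 0, 0]' | python3 nudge.py; echo '[0, 0, 0, 0.01, 0, 0, 0, 0, 0, 0, 0.01, 0, 0, 0]' | python3 nudge.py; echo '[0, 0, 0, 0.01, 0, 0, 0, 0, 0, 0, 0.01, 0, 0, 0]' | python3 nudge.py
```

```text
clock: 2.88
position: [0.4829, -0.0797, 0.0682]
tool_rot: [-3.141, -0.171, -0.155]
force: [0.6, 0.6, 1.9]
grip_width: 0.0004
finger_force: 0.6
clock: 3.12
position: [0.4831, -0.0799, 0.065]
tool_rot: [3.142, -0.17, -0.155]
force: [-0.4, 0.4, 0.2]
grip_width: 0.0001
finger_force: 0.1
clock: 3.38
position: [0.4836, -0.0798, 0.062]
tool_rot: [-3.141, -0.17, -0.155]
force: [-0.3, 2.4, 5.3]
grip_width: 0.0001
finger_force: 2.7
```

To row units: 0.002 m is 0.0067.

```bash
echo '[0, 0, 0, 0.0067, 0, 0, 0, 0, 0, 0, 0.0067, 0, 0, 0]' | python3 nudge.py; echo '[0, 0, 0, 0.0067, 0, 0, 0, 0, 0, 0, 0.0067, 0, 0, 0]' | python3 nudge.py
```

```text
clock: 3.62
position: [0.484, -0.08, 0.0612]
tool_rot: [3.142, -0.171, -0.155]
force: [-13.2, 5.8, 43.2]
grip_width: -0.0001
finger_force: 22.7
clock: 3.88
position: [0.4842, -0.0801, 0.0604]
tool_rot: [3.141, -0.172, -0.155]
force: [-29.2, 9.1, 87.4]
grip_width: 0.0005
finger_force: 45.4
```

Hard stop after 7 mm of travel. I'll retreat and check.

To row units: -0.16 m is -0.5333, -0.12 m is -0.4.

```bash
echo '[0, 0, 0, -0.0667, 0, 0, 0, 0, 0, 0, -0.2333, 0, 0, 0, 0, -0.1, 0.1, -0.4, 0, 0, 0, 0, -0.15, 0.2333, -0.5333, 0, 0, 0, 0, -0.15, 0.2333, -0.5333, 0, 0, 0]' | python3 nudge.py; python3 - <<'E'
from h import *
a=camrig.grab_frame('wrist');c=camrig.calibration('wrist');p=np.load('p.npy')
M=R.from_euler('z',p[2]).as_matrix();q=proj('wrist',[M@[-.09,.09,.055]+[p[0],p[1],0]],c)[0];print(q)
x,y=int(q[0]),int(q[1]);x=max(x,50);k=a[max(y-50,0):y+50,x-50:x+90]
cv2.imwrite('pics/r2.png',cv2.resize(k,None,fx=5,fy=5,interpolation=cv2.INTER_CUBIC))
E
```

```text
clock: 4.5
position: [0.4018, -0.1415, 0.2106]
tool_rot: [3.14, -0.174, -0.161]
force: [-0.3, 0.1, -0.4]
grip_width: -0.0004
finger_force: 0.0
[206.27839583 131.70795196]
```

View pics/r2.png

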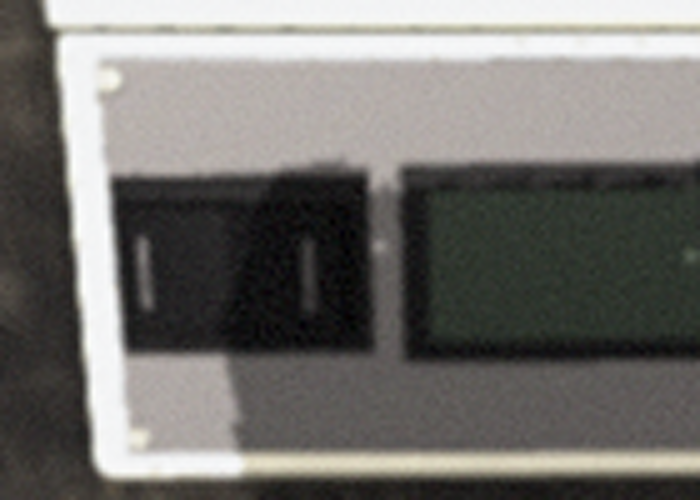

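```bash
python3 - <<'E'
from h import *
p=np.array([.5551,-.2035,-.1503]);z0=.0488;c=camrig.calibration('wrist');c1=np.load('w1.npy',allow_pickle=True).item()
M=R.from_euler('z',p[2]).as_matrix();W=lambda v:M@v+[p[0],p[1],0]
def marks(cc,t,off=0.0136):
    s,k=np.sin(.17),np.cos(.17);o=[]
    for y in(.017,-.017):
        h=off+np.sin(t)*y; o.append(W([-.09-h*s,.0905+np.cos(t)*y,z0+h*k]))
    return proj('wrist',o,cc)
for t in(.19,0,-.19): 
    a=marks(c1,t);b=marks(c,t);print(t,a.round(1).tolist(),b.round(1).tolist(),'spacing',(a[1]-a[0])[0].round(2),(b[1]-b[0])[0].round(2))
x0=206-50;y0=131-50
print('obs1',130+165.5/9-.5,100+250.5/9-.5,130+447.5/9-.5,'sp',282/9,'obs2',x0+146.5/5-.5,y0+273.5/5-.5,x0+308.5/5-.5,'sp',162/5)
E
```

```text
0.19 [[147.5, 126.0], [178.4, 124.5]] [[186.8, 134.2], [222.0, 133.2]] spacing 30.96 35.22
0 [[148.1, 125.2], [178.0, 125.3]] [[187.3, 133.8], [222.0, 133.6]] spacing 29.92 34.74
-0.19 [[149.3, 124.5], [177.1, 126.1]] [[188.3, 133.4], [221.3, 134.0]] spacing 27.8 33.01
obs1 147.88888888888889 127.33333333333333 179.22222222222223 sp 31.333333333333332 obs2 184.8 135.2 217.2 sp 32.4
```

The mark spacing and the hard stop agree with "on". Next I'll go over the lid tab at tool tilt 0.

```bash
python3 d.py .42 -.18 .28 0 -.15; python3 d.py .577 -.207 .24 0 -.15
```

```text
[ 0.0354  0.0369 -0.0656] [ 0.001 -0.172 -0.009] force [0.5 0.3 0.3]
[0.1855 0.0386 0.0011] [ 0.001 -0.172 -0.009] force [0.5 0.3 0.3]
```

To row units: 0.186 m is 0.62, 0.15 m is 0.5, -0.172 rad is -0.086.

```bash
echo '[0, 0.06, 0.06, -0.1167, 0, -0.04, 0, 0, 0.12, 0.1233, -0.22, 0, -0.086, -0.0045, 0, 0.3, 0.1267, -0.2, 0, -0.086, -0.0045, 0, 0.5, 0.1267, -0.1333, 0, -0.086, -0.0045, 0, 0.62, 0.13, -0.0167, 0, -0.086, -0.0045]' | python3 nudge.py;echo '[0, 0, 0, 0, 0, 0, 0]' | python3 nudge.py; python3 d.py .577 -.207 .23 0 -.15
```

```text
clock: 5.18
position: [0.5805, -0.2038, 0.2431]
tool_rot: [3.141, 0.001, -0.145]
force: [-0.8, -0.6, 0.0]
grip_width: -0.0003
finger_force: 0.0
clock: 5.3
position: [0.5784, -0.2031, 0.2396]
tool_rot: [-3.141, 0.008, -0.144]
force: [-0.8, 0.8, -0.1]
grip_width: -0.0001
finger_force: 0.0
[-0.0008  0.0041  0.0096] [-0.001  0.008  0.006] force [-0.8  0.8 -0.1]
```

To row units: 0.066 m is 0.22, -0.0325 m is -0.1083, 0.005 rad is 0.0025.

```bash
echo '[0, -0.0333, 0.0133, 0.0833, 0, 0.004, 0.0025, 0, -0.0367, 0.0133, 0.1433, 0, 0.004, 0.0025, 0, -0.0733, 0.0133, 0.1833, 0, 0.004, 0.0025, 0, -0.1083, 0.0133, 0.22, 0, 0.004, 0.0025]' | python3 nudge.py; python3 d.py .5 -.195 .077 0 -.15
```

```text
clock: 5.8
position: [0.544, -0.2033, 0.1779]
tool_rot: [3.141, -0.006, -0.15]
force: [2.2, 0.5, 0.6]
grip_width: -0.0
finger_force: 0.8
[-0.0453 -0.0017  0.1007] [ 0.001 -0.006 -0.   ] force [2.2 0.5 0.6]
```

To row units: 0.079 m is 0.2633, 0.0625 m is 0.2083.

```bash
echo '[0, -0.03, 0, 0.05, 0, 0, 0, 0, -0.0567, 0, 0.1, 0, 0, 0, 0, -0.0787, 0, 0.1533, 0, 0, 0, 0, -0.0947, 0, 0.2083, 0, 0, 0, 0, -0.1047, 0, 0.2633, 0, 0, 0]' | python3 nudge.py; echo '[0, -0.0033, 0, 0.02, 0, 0, 0, 0, -0.0033, 0, 0.0333, 0, 0, 0, 0, -0.0033, 0, 0.0333, 0, 0, 0]' | python3 nudge.py
```

```text
clock: 6.42
position: [0.513, -0.1991, 0.099]
tool_rot: [3.141, -0.005, -0.151]
force: [-0.6, 0.5, 2.2]
grip_width: 0.0001
finger_force: 0.7
clock: 6.8
position: [0.5129, -0.1994, 0.0897]
tool_rot: [3.141, -0.006, -0.151]
force: [1.2, -0.1, 1.0]
grip_width: 0.0003
finger_force: 0.0
```

To row units: 0.008 m is 0.0267, 0.005 m is 0.0167.

```bash
echo '[0, 0, 0, 0.0167, 0, 0, 0, 0, 0, 0, 0.0267, 0, 0, 0, 0, 0, 0, 0.0267, 0, 0, 0]' | python3 nudge.py; echo '[0, 0, 0, 0.01, 0, 0, 0, 0, 0, 0, 0.01, 0, 0, 0]' | python3 nudge.py
```

```text
clock: 7.18
position: [0.5127, -0.1995, 0.0813]
tool_rot: [3.141, -0.006, -0.151]
force: [-0.3, 0.4, 0.4]
grip_width: 0.0
finger_force: 0.0
clock: 7.42
position: [0.5127, -0.1995, 0.0784]
tool_rot: [3.141, -0.006, -0.151]
force: [0.5, -0.8, -0.0]
grip_width: 0.0003
finger_force: 0.0
```

To row units: 0.002 m is 0.0067.

```bash
echo '[0, 0, 0, 0.0067, 0, 0, 0, 0, 0, 0, 0.0067, 0, 0, 0]' | python3 nudge.py; echo '[0, 0, 0, 0.0033, 0, 0, 0, 0, 0, 0, 0.0033, 0, 0, 0]' | python3 nudge.py
```

```text
clock: 7.68
position: [0.5129, -0.1996, 0.0774]
tool_rot: [3.141, -0.006, -0.151]
force: [-5.4, 0.9, 19.0]
grip_width: -0.0003
finger_force: 9.4
clock: 7.92
position: [0.513, -0.1996, 0.0772]
tool_rot: [3.14, -0.007, -0.151]
force: [-11.6, 2.9, 35.5]
grip_width: 0.0001
finger_force: 18.3
```

Lid met its hard stop at z = 0.077, as expected for closed. I'll rise and look at the whole panel from above before the start key.

To row units: -0.14 m is -0.4667, 0.005 m is 0.0167, 0.17 rad is 0.085.

```bash
echo '[0, 0, 0, -0.0667, 0, 0, 0, 0, -0.0333, 0.0167, -0.2333, 0, 0.025, 0, 0, -0.1667, 0.0667, -0.3667, 0, 0.05, 0, 0, -0.3333, 0.1333, -0.4667, 0, 0.085, 0, 0, -0.3333, 0.1333, -0.4667, 0, 0.085, 0]' | python3 nudge.py; echo '[0, 0, 0, 0, 0, 0, 0]' | python3 nudge.py; python3 - <<'E'
from h import *
s=telemetry.observe();c=camrig.calibration('wrist');a=camrig.grab_frame('wrist');np.save('w2.npy',c,allow_pickle=True)
cv2.imwrite('pics/w2.png',a);cv2.imwrite('pics/w2b.png',cv2.resize(a,(800,600),interpolation=cv2.INTER_CUBIC))
E
python3 d.py .4525 -.235 .09 .17 -.15
```

```text
clock: 8.55
position: [0.4039, -0.2256, 0.2171]
tool_rot: [3.138, -0.179, -0.155]
force: [1.9, -0.7, -0.0]
grip_width: 0.0002
finger_force: 0.0
clock: 8.68
position: [0.4074, -0.224, 0.2154]
tool_rot: [3.14, -0.177, -0.152]
force: [1.2, 0.3, 0.1]
grip_width: -0.0001
finger_force: 0.0
[0.0233 0.0045 0.131 ] [ 0.001 -0.006 -0.001] force [ 0.8  0.  -0.8]
```

View pics/w2b.png

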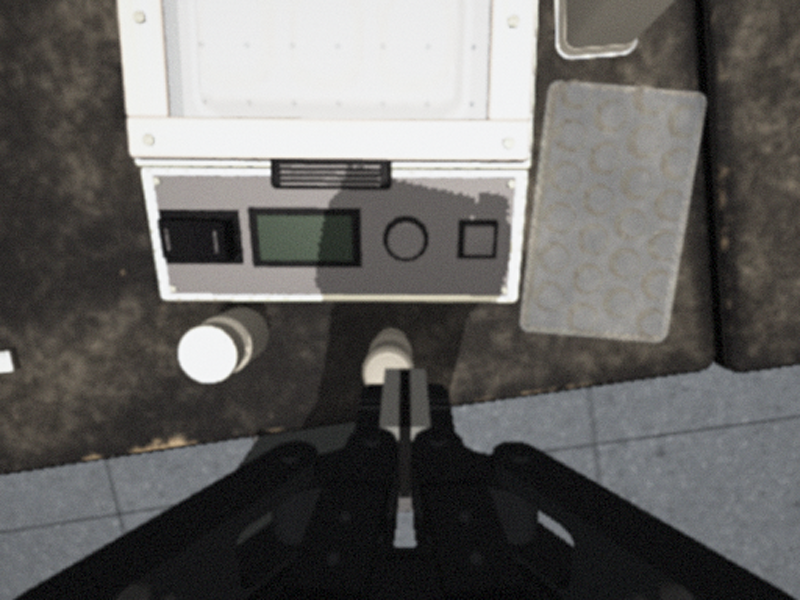

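The lid is flat with its tab at (331,173); the start key is at (406,239) and the stop at (478,239), and the bottles are undisturbed. I'll check the start key by ray.

```bash
python3 - <<'E'
from h import *
c=np.load('w2.npy',allow_pickle=True).item()
f=192/np.tan(np.radians(c['vfov'])/2);K=np.array([[f,0,c['cx']],[0,f,c['cy']],[0,0,1.]])
for u,v in((406,239),(478,239)):
    q=cv2.undistortPoints(np.array([[[(u+.5)/1.5625-.5,(v+.5)/1.5625-.5]]]),K,c['dist_coeffs'])[0,0]
    d=R.from_euler('xyz',c['attitude']).as_matrix()@[q[0],q[1],1]
    for z in(.0587,.064): print(u,(c['eye']+d*(z-c['eye'][2])/d[2]).round(4))
E
```

```text
406 [ 0.4562 -0.2345  0.0587]
406 [ 0.4562 -0.2345  0.064 ]
478 [ 0.4491 -0.281   0.0587]
478 [ 0.4493 -0.2802  0.064 ]
```

To row units: 0.13 m is 0.4333, 0.1 m is 0.3333.

```bash
echo '[0, 0.0333, 0.0133, 0.1667, 0, 0, 0, 0, 0.0733, 0.0133, 0.3333, 0, 0, 0, 0, 0.0733, 0.0133, 0.4333, 0, 0, 0, 0, 0.0733, 0.0133, 0.4333, 0, 0, 0]' | python3 nudge.py; echo '[0, 0, 0, 0, 0, 0, 0]' | python3 nudge.py;python3 d.py .4565 -.2345 .063 .17 -.15
```

```text
clock: 9.22
position: [0.4501, -0.2329, 0.0882]
tool_rot: [-3.14, -0.171, -0.149]
force: [-0.6, -0.4, 0.4]
grip_width: 0.0002
finger_force: 0.0
clock: 9.35
position: [0.4508, -0.2342, 0.0913]
tool_rot: [3.141, -0.176, -0.15]
force: [0.6, 0.4, -0.2]
grip_width: 0.0002
finger_force: 0.0
[ 0.0006 -0.0005  0.0289] [ 0.001 -0.006 -0.   ] force [ 0.6  0.4 -0.2]
```

To row units: 0.026 m is 0.0867, 0.015 m is 0.05.

```bash
echo '[0, 0, 0, 0.05, 0, 0, 0, 0, 0.0017, 0, 0.0867, 0, 0, 0, 0, 0.0017, 0, 0.0867, 0, 0, 0]' | python3 nudge.py; echo '[0, 0, 0, 0.0133, 0, 0, 0, 0, 0, 0, 0.0133, 0, 0, 0]' | python3 nudge.py; echo '[0, 0, 0, 0.0067, 0, 0, 0, 0, 0, 0, 0.0067, 0, 0, 0]' | python3 nudge.py
```

```text
clock: 9.72
position: [0.4552, -0.2351, 0.0647]
tool_rot: [3.141, -0.175, -0.151]
force: [0.2, 0.2, 0.7]
grip_width: 0.0003
finger_force: 0.0
clock: 9.98
position: [0.4561, -0.2354, 0.0614]
tool_rot: [3.141, -0.176, -0.151]
force: [-0.8, 0.1, 0.3]
grip_width: -0.0
finger_force: 0.0
clock: 10.22
position: [0.4565, -0.2355, 0.0595]
tool_rot: [3.141, -0.176, -0.151]
force: [0.3, -0.3, 3.0]
grip_width: -0.0001
finger_force: 0.9
```

Contact at about 0.0605, so the bottom should come near 0.0555.

To row units: 0.003 m is 0.01.

```bash
echo '[0, 0, 0, 0.01, 0, 0, 0, 0, 0, 0, 0.01, 0, 0, 0]' | python3 nudge.py; echo '[0, 0, 0, 0.005, 0, 0, 0, 0, 0, 0, 0.005, 0, 0, 0]' | python3 nudge.py
```

```text
clock: 10.48
position: [0.4571, -0.2356, 0.0564]
tool_rot: [3.141, -0.176, -0.151]
force: [0.1, 0.1, 3.3]
grip_width: 0.0002
finger_force: 1.7
clock: 10.72
position: [0.4572, -0.2357, 0.0554]
tool_rot: [3.141, -0.176, -0.151]
force: [-5.4, 1.6, 17.9]
grip_width: 0.0002
finger_force: 9.0
```

Bottomed: the force jumped to 18 N at 5 mm of travel. I'll release and retreat.

The rows are not in the units I measure in: shifts go in shares of 300 mm and turns go in shares of 2 rad. I convert before sending: -0.16 m is -0.5333, -0.11 m is -0.3667.

```bash
echo '[0, 0, 0, 0.0017, 0, 0, 0, 0, 0, 0, -0.05, 0, 0, 0, 0, 0, 0, -0.2, 0, 0, 0, 0, -0.0667, 0, -0.3667, 0, 0, 0, 0, -0.1, 0, -0.5333, 0, 0, 0]' | python3 nudge.py; echo '[0, 0, 0, 0, 0, 0, 0, 0, 0, 0, 0, 0, 0, 0]' | python3 nudge.py; python3 - <<'E'
from h import *
a=camrig.grab_frame('wrist');b=camrig.grab_frame('side')[170:350,150:350]
cv2.imwrite('pics/end.png',np.hstack([cv2.resize(a,(400,300)),cv2.resize(b,(333,300))]))
E
```

```text
clock: 11.35
position: [0.3989, -0.2263, 0.2086]
tool_rot: [3.141, -0.175, -0.151]
force: [-0.0, -1.4, 0.6]
grip_width: 0.0003
finger_force: 0.0
clock: 11.6
position: [0.4003, -0.2268, 0.2073]
tool_rot: [3.141, -0.176, -0.151]
force: [0.5, 0.0, -0.2]
grip_width: -0.0004
finger_force: 0.0
```

View pics/end.png

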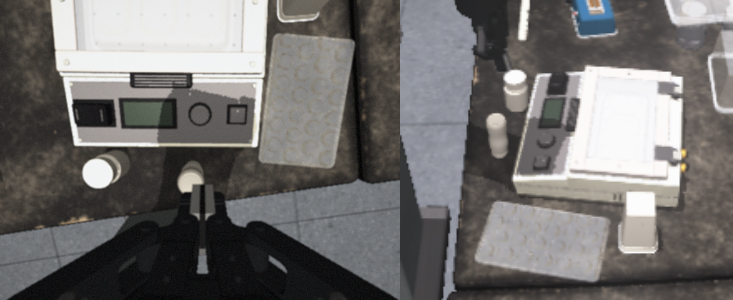

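The lid is shut, the keys are up, everything round the tester is in place, and the robot is clear. I'm handing in.

```bash
python3 -c "
from workcell import bot, camrig, telemetry
print(bot.job_done())"
```

```text
the job is handed in; nothing more can be done
None
```

Job handed in at 11.6 s with no verdict shown: rocker pressed to its stop (up to 87 N at the wrist), lid shut, start key pressed fully and released, stop key and surroundings untouched.

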